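# Lift the comparator spindle three clicks and hold it open

## Robot

A 7-joint arm with a two-finger parallel gripper is mounted at the origin on a cart in front of the work surface, level with it; the furniture and walls round the work are solid. World frame = base frame: x ahead of the robot, y to its left, z up, the work surface at z = 0. Lengths are in m, angles in rad, forces in N, time in s.
With the tool pointing down it reaches from about 0.4 to 0.85 m from the base axis. Payload 4.5 kg.
Tool frame: the origin (TCP) lies at the very end of the fingers, on their centre line; the grasp point (between the pads) lies 19 mm behind it (r.grip_depth is the distance from the TCP to the grasp point, in m); z points along the fingers, x is the direction in which the jaws open and shut, and the axes are right-handed (so a half turn about z gives the same grasp; the last joint's range is limited). The gripper opens to 88 mm and grips with 3 to 60 N. Pads are 18 mm wide; open, the fingers measure 123 mm over their backs; the gripper's body (75 mm by 187 mm) begins 45 mm behind the grasp point.
Start: joints at [1.249, 0.689, -0.195, 1.565, 0.157, 0.902, -0.215], TCP at [0.218, -0.586, 0.239] pointing down, gripper open.
Joint ranges: [-3.01, 3.01], [-0.46, 2.08], [-1.47, 1.51], [0.13, 2.56], [-1, 4.14], [0.04, 2.09], [-2.66, 2.66]. Speed limits (rad/s): [2.57, 2.57, 3.14, 3.14, 3.14, 3.14, 3.14].

## Interface

Orientations are given as a unit quaternion [x, y, z, w].
In Python, from plant import r gives the robot as it stands. The module is installed in compiled form; this text tells all that it offers.
- The arm moves only by the shell command python3 -m jog 'ROWS' [FORCE]. ROWS is JSON, a list of rows, each a list of 5 numbers: the shift along the tool's x, y, z in units of 1 m (1.0 is 1 m), then the turn about the tool's z in units of 360 degrees (1.0 is 360 degrees), then the closure, from 0 (fully open) to 1 (shut). In form: [[dx, dy, dz, yaw, fingers], ...]. A call has 1 to 20 rows; each row shifts and turns the commanded pose from where the row before left it, along the tool's axes as they then stand; what a row does not reach is not made up. A row lasts 1/10 s, in which the tool goes at most 50 mm and 8.59 degrees, less where a joint would pass 70% of its speed; a pose out of reach is approached as far as the arm can. A call with a number of a shift or a turn outside -1 to 1 is refused whole. A call with a gripper value outside its range is refused whole. The fingers move at their own pace and stop on an object; FORCE is the grip in N (left out, the last holds). Time passes only in rows, so rows that do not move let the fingers close. It gives the time, the measured TCP pose, the force and the opening at its end, in the units of the state.
- r.get_state(): the state, without advancing time (a new reading comes with each control period).
- r.snapshot(name): name is "scene" or "top"; returns the picture (420x560x3 uint8, red, green, blue); there is no depth.
- r.get_calibration(name): a dict with "mtx" (3x3 intrinsics, pixels), "R" (3x3) and "t" (3): a world point X has camera coordinates R X + t. Camera axes: x right, y down, z forward; pixel columns grow to the right and rows downward; lengths in m; the calibration is good to about 2 mm. A picture is of the moment at which its call begins. get_calibration takes no time and is no camera call.
- r.finish_job(): hands the job in, once; it reports no verdict.
Trained networks look in the newest picture that a camera, given by its name, has taken for a name from the list of things; names that differ only in an ending like _2 or _b are one class to them, and where a whole thing is asked for, a point or a joint stands for the part that bears it (a point fixed in the world has none). Each returns a list of dicts, best first, with "score" (0 to 1); they miss things now and then, are a little off and sometimes report something else, mostly with a low value. They report only what shows in the picture. A call takes as long as a camera call.
- r.cut_out(thing, camera): "pixels" (420x560 bool, what is visible of it) and "rect" ([left, top, right, bottom] in pixels, round what is visible of it).
The state is a dict: "clock": time; "q": joint angles; "qd": joint speeds; "joint_torque": joint torques, N m; "tool_pos": TCP position; "eef_rot": TCP orientation; "contact_force": force on the tool from outside, world axes, zero at the start; "moment": the same for the moment, N m; "opening": opening from 0.0 (shut) to 1.0 (fully open).
Only numpy, scipy, OpenCV 4.12 (cv2) and the standard library are available. Lean on these libraries where they do the work, as an engineer would, in place of code of your own. Each camera call takes 0.05 s, during which the arm holds its last target.

## Task

Raise the spindle of the comparator stand off the brass flange: press the red-handled lift lever down slowly from its rest, through its free travel, and count the clicks you feel; stop when it has settled in the notch after the third click, not going on to a fourth. The lever springs back if let go, so finish while still holding it there, and leave the flange and the things on the desk undisturbed.

Things in the scene. Friction and masses are not known exactly. Their poses are not given: they have to be found in the camera images.
- comparator: White and grey comparator stand, fixed. Origin on the desk directly under the lever's hinge; +z up, the lever points to -x, +x is the back. Housing x -24..+71, y -33..+33 mm, up to z 166 mm; base plate x -36..+130, y -128..+55, 18 mm thick; column top z 268 mm at x 105, y -45; black gauge head x 23..47, y -115..-55, z 198..258. Nothing but the lever lies in front of x = -36 mm.
- lever_hinge (a point): Middle of the lift lever's hinge axis, 130 mm above the stand's origin; the axis is parallel to the stand's y. Clicks: a spring pawl on the lever rides over five teeth of a hidden index plate, one each 0.26 rad (34 mm at the handle). The first tooth's crest comes after a free travel of 0.10 to 0.44 rad from rest, different each time. The centre of each notch is 0.13 rad past a crest.
- lever_grip (a point): Centre of the lever's red handle: a freely turning round sleeve 18 mm thick, 70 mm long, parallel to the stand's y, 130 mm from the hinge axis; an 11 mm shaft joins its middle. Press it from above; it moves on an arc. A return spring pushes it up by about 6.5 N at rest, 8.6 N at 0.9 rad. Up a tooth the force rises by up to 4 N, past the crest (the click) it drops to about 4 N under the plain spring force.
- lift_lever (a joint): Lift lever angle, rad: 0 = rest on the upper stop, handle 0.65 rad above the horizontal through the hinge; grows as the handle goes down; lower stop 1.45 (0.80 rad below). Let go, it flies back to 0. In a notch the force is back at the plain spring force, and the pawl rests on the notch floor within about 0.05 rad of the notch's centre. Each rad lifts the gauge spindle 12 mm.
- sample_flange: Brass-coloured sample flange, 40 mm across and 16 mm high, standing on the steel anvil under the spindle; origin centre of its underside, 30 mm above the desk.
- plug_gauge: Plug gauge with black handle, 108 x 18 x 16 mm, lying on the desk; bystander.
- usb_stick: Small black memory stick, 53 x 18 x 8 mm, lying on the desk; bystander.
- marker_pen: Black and white marker pen, 135 x 17 x 16 mm, lying on the desk; bystander.
- gauge_block_1: Steel gauge block, 35 x 9 x 12 mm, on the desk; bystander.
- v_block: Steel V-block, 45 x 40 x 36 mm, on the desk; bystander.

How it is judged:
By the outcome, as a careful person would: the job done as asked, in the order asked, and still so for the second after the job is handed in, while the arm keeps its last pose, push and grip.
It also fails if it takes over 64 s, if anything falls off the work surface, if the arm or the gripper's body presses on something with over 40 N, if the wrist force passes 120 N, or if a joint passes its speed limit or range.

## Working session

There is one attempt and no reset: what is moved stays moved. The work goes in short steps, Python scripts to look and compute and a shell command to move; the robot and the scene stay as the last step left them, time stands still between calls to the robot, and variables do not carry over. Pictures are saved under pics/ and viewed, and the job is handed in when it is done.

```bash
mkdir -p pics; python3 - <<'E'
from plant import r
import cv2,numpy as np
s=r.get_state()
for k,v in s.items(): print(k,np.round(v,4))
for c in ("scene","top"):
    im=r.snapshot(c); cv2.imwrite(f"pics/{c}0.png",im[:,:,::-1])
    k=r.get_calibration(c); print(c,np.round(k["mtx"],1).tolist(),np.round(k["R"],4).tolist(),np.round(k["t"],4).tolist())
    for th in ("lever_grip","comparator","sample_flange"):
        for d in r.cut_out(th,c)[:2]:
            ys,xs=np.nonzero(d["pixels"]); print(c,th,round(d["score"],2),d["rect"],xs.mean().round(1),ys.mean().round(1),len(xs))
E
```

```text
clock 0.0
q [ 1.2488  0.69   -0.1945  1.5663  0.1573  0.9025 -0.2151]
qd [-0.0007  0.0012  0.0006  0.0013 -0.0012  0.0009  0.0007]
joint_torque [-8.00000e-04 -5.27561e+01 -1.26740e+00 -1.53432e+01 -5.26000e-02
  6.40000e-03  2.00000e-04]
tool_pos [ 0.2175 -0.5853  0.2379]
eef_rot [ 8.211e-01 -5.708e-01 -8.000e-04 -5.000e-04]
contact_force [-0.2713 -0.0906  0.0124]
moment [ 0.0016 -0.0162 -0.0113]
opening 0.9986
scene [[486.9, 0.0, 271.8], [0.0, 486.9, 203.9], [0.0, 0.0, 1.0]] [[-0.8396, -0.5432, 0.0013], [-0.2918, 0.4489, -0.8446], [0.4582, -0.7095, -0.5353]] [0.3177, 0.356, 0.8446]
scene lever_grip 0.89 [201.8, 206.9, 261.8, 245.3] 230.6 225.6 577
scene lever_grip 0.42 [157.1, 155.9, 260.3, 298.0] 203.1 235.4 6571
scene comparator 0.73 [159.0, 155.4, 260.5, 300.2] 203.1 235.4 6519
scene sample_flange 0.62 [225.0, 240.6, 233.8, 249.9] 228.8 245.3 34
top [[472.1, 0.0, 280.6], [0.0, 472.1, 201.9], [0.0, 0.0, 1.0]] [[0.011, -0.9999, -0.0069], [-0.9887, -0.0099, -0.1497], [0.1496, 0.0085, -0.9887]] [-0.1954, 0.5047, 1.1897]
top lever_grip 0.87 [191.4, 167.5, 224.7, 213.7] 212.0 193.7 632
top comparator 0.86 [190.3, 105.8, 272.5, 214.3] 230.6 164.2 4300
top sample_flange 0.48 [247.3, 162.9, 263.7, 179.8] 255.2 170.0 147
top sample_flange 0.37 [161.6, 254.8, 174.3, 259.1] 169.1 255.1 45
```

View pics/scene0.png

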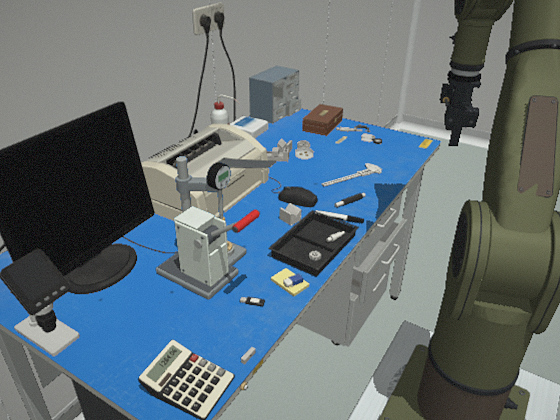

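View pics/top0.png

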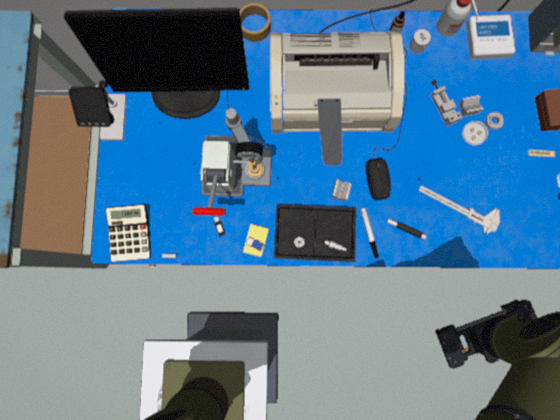

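The scene picture shows the stand, with the red handle at about (246,220). In the top picture the handle runs from (192,211) to (225,211), with the housing above it at (215,162). I'll triangulate the red handle and the housing.

```bash
cat > h.py <<'E'
from plant import r
import cv2,numpy as np
K={c:r.get_calibration(c) for c in("scene","top")}
def ray(c,u,v):
    k=K[c]; d=k["R"].T@np.linalg.inv(k["mtx"])@np.array([u,v,1.]); o=-k["R"].T@k["t"]; return o,d/np.linalg.norm(d)
def tri(a,b):
    o1,d1=ray("scene",*a);o2,d2=ray("top",*b)
    A=np.stack([d1,-d2],1);s=np.linalg.lstsq(A,o2-o1,rcond=None)[0]
    p=o1+s[0]*d1;q=o2+s[1]*d2;return (p+q)/2,np.linalg.norm(p-q)
def atz(c,u,v,z):
    o,d=ray(c,u,v);return o+d*(z-o[2])/d[2]
def proj(c,X):
    k=K[c];p=k["mtx"]@(k["R"]@np.asarray(X)+k["t"]);return p[:2]/p[2]
def red(c,box):
    im=r.snapshot(c).astype(int); m=(im[:,:,0]>110)&(im[:,:,1]<70)&(im[:,:,2]<70)
    z=np.zeros_like(m);z[box[1]:box[3],box[0]:box[2]]=1;m&=z>0
    ys,xs=np.nonzero(m);p=np.stack([xs,ys],1).astype(np.float32)
    return p,cv2.minAreaRect(p),im
E
python3 - <<'E'
from h import *
P={}
for c,b in(("scene",(215,195,275,245)),("top",(180,195,235,225))):
    p,R,im=red(c,b);P[c]=R;print(c,len(p),R,p.mean(0))
    w,h=R[1];a=np.radians(R[2]); d=np.array([np.cos(a),np.sin(a)])*w/2 if w>h else np.array([-np.sin(a),np.cos(a)])*h/2
    P[c+'e']=[R[0]-d,R[0]+d]; print(P[c+'e'])
    x0,y0=(150,140) if c=="scene" else(170,90)
    cv2.imwrite(f"pics/{c}z.png",cv2.resize(im[y0:y0+140,x0:x0+140,::-1].astype(np.uint8),None,fx=4,fy=4,interpolation=2))
print(tri(P["scene"][0],P["top"][0]))
for i in(0,1):
  for j in (0,1): print(i,j,tri(P["scenee"][i],P["tope"][j]))
E
```

```text
scene 205 ((246.28001403808594, 220.04000854492188), (7.599998950958252, 28.399995803833008), 53.13010025024414) [246.55122 219.83902]
[array([257.64001205, 211.52000939]), array([234.92001603, 228.5600077 ])]
top 189 ((208.5, 211.0), (6.0, 31.0), 90.0) [208.5873  210.95238]
[array([224., 211.]), array([193., 211.])]
(array([ 0.45890034, -0.03105883,  0.20845068]), np.float64(0.0003587376028315253))
0 0 (array([ 0.45768634, -0.06657064,  0.20990285]), np.float64(0.0027310288672357146))
0 1 (array([ 0.43812836, -0.01281535,  0.2505481 ]), np.float64(0.032957381452665024))
1 0 (array([ 0.48084843, -0.05025668,  0.16428129]), np.float64(0.03687037266510546))
1 1 (array([0.45950992, 0.00413519, 0.20816536]), np.float64(0.0024652711231703925))
```

```bash
ls pics
```

```text
scene0.png
scenez.png
top0.png
topz.png
```

View pics/topz.png

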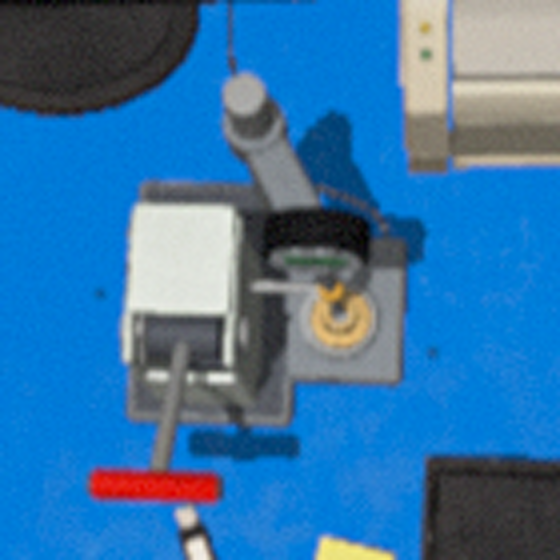

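View pics/scenez.png

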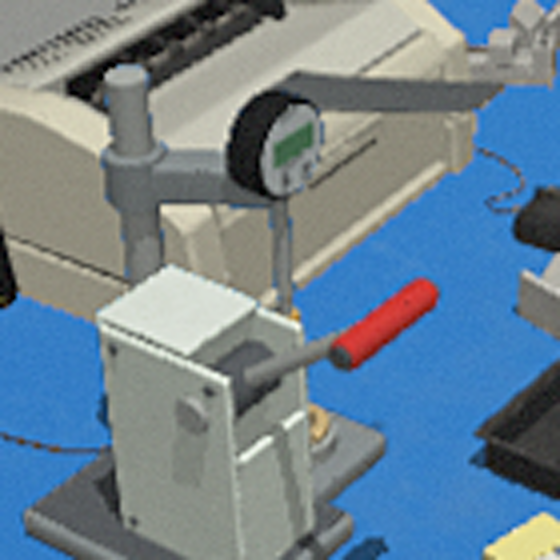

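The handle centre comes out at (0.459,-0.031,0.2085). The expected height is 0.2087, so it fits, and the hinge lies near (0.562,-0.034) with stand yaw about -0.025. I'll press with closed fingers and the jaws along y, which keeps the wide gripper body clear of the housing.

```bash
python3 -m jog '[[0,0,-0.015,0.02,1],[0,0,-0.015,0.02,1],[0,0,-0.015,0.02,1],[0,0,0,0,1]]' 20
python3 - <<'E'
from h import *
from scipy.spatial.transform import Rotation as R
s=r.get_state();M=R.from_quat(s["eef_rot"]).as_matrix();print(M.round(3).tolist(),s["tool_pos"],s["opening"])
print(M.T@(np.array([.459,-.031,.27])-s["tool_pos"]))
E
```

```text
clock: 0.9
tool_pos: [0.2184, -0.5871, 0.2858]
eef_rot: [-0.699, 0.715, -0.002, -0.001]
contact_force: [-0.5, 0.9, -0.4]
opening: 0.663
[[-0.022, -1.0, 0.002], [-1.0, 0.022, -0.004], [0.004, -0.002, -1.0]] [ 0.21839951 -0.58709175  0.28582583] 0.6627173624968088
[-0.56122899 -0.22849461  0.01375973]
```

```bash
python3 -m jog '[[-0.028,-0.0114,0,0,1],[-0.028,-0.0114,0,0,1],[-0.028,-0.0114,0,0,1],[-0.028,-0.0114,0,0,1],[-0.028,-0.0114,0,0,1],[-0.028,-0.0114,0,0,1],[-0.028,-0.0114,0,0,1],[-0.028,-0.0114,0,0,1],[-0.028,-0.0114,0,0,1],[-0.028,-0.0114,0,0,1],[-0.028,-0.0114,0,0,1],[-0.028,-0.0114,0,0,1],[-0.028,-0.0114,0,0,1],[-0.028,-0.0114,0,0,1],[-0.028,-0.0114,0,0,1],[-0.028,-0.0114,0,0,1],[-0.028,-0.0114,0,0,1],[-0.028,-0.0114,0,0,1],[-0.028,-0.0114,0,0,1],[-0.028,-0.0114,0,0,1]]'
python3 -m jog '[[0,0,0,0,1],[0,0,0,0,1],[0,0,0,0,1]]'
python3 - <<'E'
from h import *
s=r.get_state();print(s["clock"],s["tool_pos"],s["contact_force"],s["opening"])
for c,(x0,y0) in(("scene",(150,110)),("top",(140,110))):
    im=r.snapshot(c);p=proj(c,s["tool_pos"])-[x0,y0];print(c,p*4)
    cv2.imwrite(f"pics/{c}a.png",cv2.resize(im[y0:y0+150,x0:x0+150,::-1],None,fx=4,fy=4,interpolation=2))
E
```

```text
clock: 2.9
tool_pos: [0.4575, -0.0296, 0.2832]
eef_rot: [-0.701, 0.713, 0.0, -0.0]
contact_force: [0.0, -0.2, -0.4]
opening: 0.006
clock: 3.2
tool_pos: [0.4568, -0.032, 0.2833]
eef_rot: [-0.7, 0.715, 0.0, -0.001]
contact_force: [0.8, -0.8, 0.5]
opening: 0.005
3.2 [ 0.45675637 -0.03199675  0.28333286] [ 0.80621862 -0.81168733  0.52444842] 0.005093695968554592
scene [386.10473154 310.31042258]
top [252.66195366 388.91274298]
```

View pics/scenea.png

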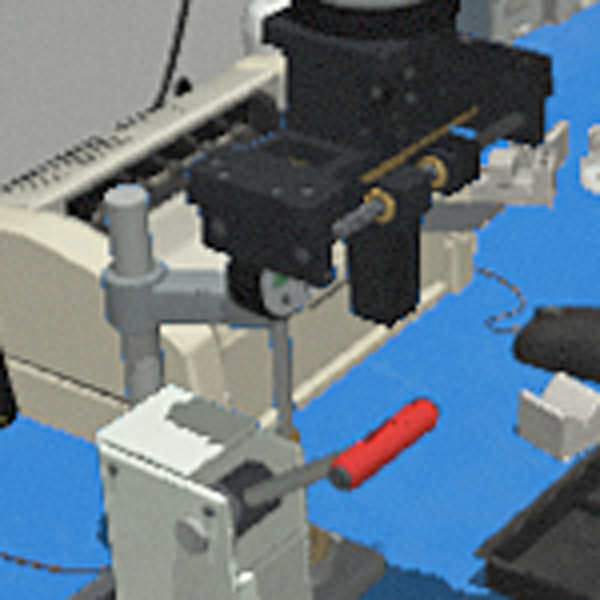

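View pics/topa.png

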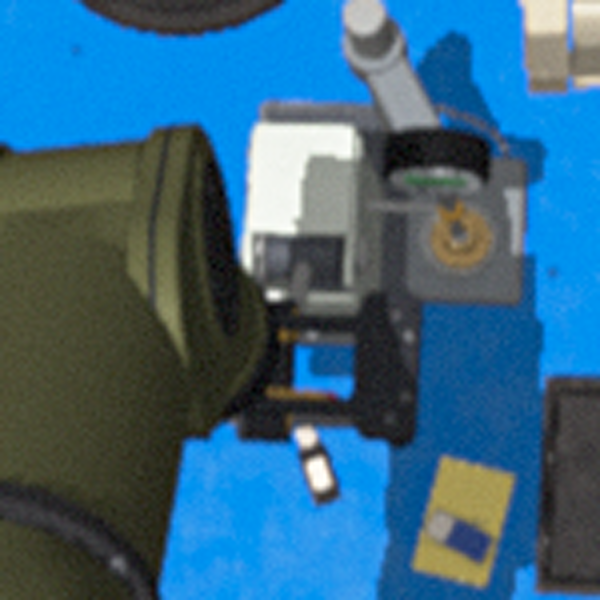

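Both pictures show the closed fingers above the handle, tip at about (386,310) in the scene crop. Now I'll lower to just above it and work out the arc.

```bash
python3 -m jog '[[0,-0.002,0.01,0,1],[0,0,0.01,0,1],[0,0,0.01,0,1],[0,0,0.01,0,1],[0,0,0.01,0,1],[0,0,0.006,0,1],[0,0,0,0,1],[0,0,0,0,1]]'
python3 - <<'E'
import numpy as np
for a in np.arange(0,1.2,.05):
    f=.65-a; print(round(a,2),"x",round(.5624-.13*np.cos(f),4),"tcpz",round(.139+.13*np.sin(f),4))
E
```

```text
clock: 4.1
tool_pos: [0.4596, -0.0308, 0.2277]
eef_rot: [-0.7, 0.715, -0.0, -0.0]
contact_force: [0.6, -0.5, 0.9]
opening: 0.002
0.0 x 0.4589 tcpz 0.2177
0.05 x 0.4551 tcpz 0.2124
0.1 x 0.4516 tcpz 0.2069
0.15 x 0.4483 tcpz 0.2013
0.2 x 0.4453 tcpz 0.1955
0.25 x 0.4427 tcpz 0.1896
0.3 x 0.4403 tcpz 0.1836
0.35 x 0.4382 tcpz 0.1774
0.4 x 0.4364 tcpz 0.1712
0.45 x 0.435 tcpz 0.1648
0.5 x 0.4339 tcpz 0.1584
0.55 x 0.433 tcpz 0.152
0.6 x 0.4326 tcpz 0.1455
0.65 x 0.4324 tcpz 0.139
0.7 x 0.4326 tcpz 0.1325
0.75 x 0.433 tcpz 0.126
0.8 x 0.4339 tcpz 0.1196
0.85 x 0.435 tcpz 0.1132
0.9 x 0.4364 tcpz 0.1068
0.95 x 0.4382 tcpz 0.1006
1.0 x 0.4403 tcpz 0.0944
1.05 x 0.4427 tcpz 0.0884
1.1 x 0.4453 tcpz 0.0825
1.15 x 0.4483 tcpz 0.0767
```

```bash
f(){ grep -E "tool_pos|force"|tr '\n' ' ';echo; }
python3 -m jog '[[0,0,0.003,0,1],[0,0,0.003,0,1],[0,0,0,0,1]]'|f
python3 -m jog '[[0,0,0.002,0,1],[0,0,0,0,1],[0,0,0,0,1]]'|f
python3 -m jog '[[0,0,0.002,0,1],[0,0,0,0,1],[0,0,0,0,1]]'|f
python3 -m jog '[[0,0.001,0.0015,0,1],[0,0,0,0,1],[0,0,0,0,1]]'|f
python3 -m jog '[[0,0.001,0.0015,0,1],[0,0,0,0,1],[0,0,0,0,1]]'|f
python3 -m jog '[[0,0.001,0.0015,0,1],[0,0,0,0,1],[0,0,0,0,1]]'|f
```

```text
tool_pos: [0.4594, -0.0309, 0.2215] contact_force: [0.6, -0.1, -0.1] 
tool_pos: [0.4596, -0.0309, 0.2197] contact_force: [-0.3, -0.4, 0.7] 
tool_pos: [0.46, -0.0309, 0.218] contact_force: [-0.1, 0.2, 3.4] 
tool_pos: [0.4597, -0.0309, 0.2171] contact_force: [-0.4, -0.4, 9.8] 
tool_pos: [0.4585, -0.0308, 0.2153] contact_force: [-0.1, -0.3, 5.4] 
tool_pos: [0.4575, -0.0308, 0.2139] contact_force: [0.2, -1.2, 7.7]
```

```bash
f(){ grep -E "tool_pos|force"|tr '\n' ' ';echo; }
python3 -m jog '[[0,0.0008,0.0013,0,1],[0,0.0008,0.0012,0,1],[0,0,0,0,1]]'|f
python3 -m jog '[[0,0.0008,0.0013,0,1],[0,0.0008,0.0012,0,1],[0,0,0,0,1]]'|f
python3 -m jog '[[0,0.0008,0.0013,0,1],[0,0.0008,0.0012,0,1],[0,0,0,0,1]]'|f
python3 -m jog '[[0,0.0008,0.0013,0,1],[0,0.0008,0.0012,0,1],[0,0,0,0,1]]'|f
python3 -m jog '[[0,0.0007,0.0013,0,1],[0,0.0007,0.0012,0,1],[0,0,0,0,1]]'|f
python3 -m jog '[[0,0.0007,0.0013,0,1],[0,0.0007,0.0012,0,1],[0,0,0,0,1]]'|f
python3 -m jog '[[0,0.0007,0.0013,0,1],[0,0.0007,0.0012,0,1],[0,0,0,0,1]]'|f
python3 -m jog '[[0,0.0006,0.0013,0,1],[0,0.0006,0.0012,0,1],[0,0,0,0,1]]'|f
```

```text
tool_pos: [0.4561, -0.0308, 0.2117] contact_force: [-0.5, 0.2, 12.4] 
tool_pos: [0.4545, -0.0307, 0.209] contact_force: [0.8, -0.2, 8.6] 
tool_pos: [0.453, -0.0307, 0.2066] contact_force: [0.9, -0.4, 9.3] 
tool_pos: [0.4513, -0.0307, 0.2039] contact_force: [-0.1, 0.0, 8.8] 
tool_pos: [0.4498, -0.0306, 0.2013] contact_force: [0.6, -0.2, 5.9] 
tool_pos: [0.4485, -0.0306, 0.199] contact_force: [-0.7, -0.3, 10.6] 
tool_pos: [0.4476, -0.0305, 0.1969] contact_force: [-1.5, -0.2, 13.6] 
tool_pos: [0.4463, -0.0305, 0.1943] contact_force: [0.6, -0.2, 11.4]
```

```bash
f(){ grep -E "tool_pos|force"|tr '\n' ' ';echo; }
python3 -m jog '[[0,0,0,0,1]]'|f
python3 -m jog '[[0,0,0,0,1]]'|f
python3 -m jog '[[0,0,0,0,1]]'|f
python3 -m jog '[[0,0,0,0,1]]'|f
```

```text
tool_pos: [0.4463, -0.0305, 0.1943] contact_force: [0.3, -0.8, 11.1] 
tool_pos: [0.4463, -0.0305, 0.1943] contact_force: [0.5, 0.6, 12.0] 
tool_pos: [0.4463, -0.0305, 0.1943] contact_force: [-0.5, -0.5, 11.9] 
tool_pos: [0.4463, -0.0305, 0.1943] contact_force: [-0.6, -0.3, 10.8]
```

```bash
f(){ grep -E "tool_pos|force"|tr '\n' ' ';echo; }
python3 -m jog '[[0,0.0006,0.0012,0,1],[0,0,0,0,1]]'|f
python3 -m jog '[[0,0,0,0,1]]'|f
python3 -m jog '[[0,0.0006,0.0012,0,1],[0,0,0,0,1]]'|f
python3 -m jog '[[0,0,0,0,1]]'|f
python3 -m jog '[[0,0.0006,0.0012,0,1],[0,0,0,0,1]]'|f
python3 -m jog '[[0,0,0,0,1]]'|f
python3 -m jog '[[0,0.0005,0.0012,0,1],[0,0,0,0,1]]'|f
python3 -m jog '[[0,0,0,0,1]]'|f
python3 -m jog '[[0,0.0005,0.0012,0,1],[0,0,0,0,1]]'|f
python3 -m jog '[[0,0,0,0,1]]'|f
python3 -m jog '[[0,0.0005,0.0012,0,1],[0,0,0,0,1]]'|f
python3 -m jog '[[0,0,0,0,1]]'|f
python3 -m jog '[[0,0.0005,0.0012,0,1],[0,0,0,0,1]]'|f
python3 -m jog '[[0,0,0,0,1]]'|f
```

```text
tool_pos: [0.4456, -0.0305, 0.1929] contact_force: [-0.2, -0.2, 9.9] 
tool_pos: [0.4456, -0.0305, 0.1929] contact_force: [0.2, -0.4, 8.7] 
tool_pos: [0.4447, -0.0305, 0.1915] contact_force: [0.9, 0.3, 7.7] 
tool_pos: [0.4447, -0.0305, 0.1915] contact_force: [0.8, -0.0, 8.1] 
tool_pos: [0.4439, -0.0305, 0.1901] contact_force: [0.4, -1.0, 6.3] 
tool_pos: [0.4439, -0.0305, 0.1901] contact_force: [0.4, -0.1, 6.5] 
tool_pos: [0.4432, -0.0305, 0.1888] contact_force: [-0.1, -0.1, 4.6] 
tool_pos: [0.4432, -0.0305, 0.1887] contact_force: [0.5, 0.1, 5.1] 
tool_pos: [0.4422, -0.0305, 0.1873] contact_force: [-0.5, 0.6, 5.6] 
tool_pos: [0.4422, -0.0304, 0.1873] contact_force: [0.4, -0.8, 5.6] 
tool_pos: [0.4415, -0.0305, 0.186] contact_force: [0.3, 0.8, 5.7] 
tool_pos: [0.4415, -0.0305, 0.1861] contact_force: [0.9, 0.3, 3.4] 
tool_pos: [0.441, -0.0304, 0.1848] contact_force: [0.4, -0.5, 5.8] 
tool_pos: [0.441, -0.0304, 0.1848] contact_force: [-0.8, 0.0, 5.8]
```

```bash
f(){ grep -E "tool_pos|force"|tr '\n' ' ';echo; }
python3 -m jog '[[0,0.0007,0.002,0,1],[0,0,0,0,1],[0,0,0,0,1]]'|f
python3 -m jog '[[0,0.0007,0.002,0,1],[0,0,0,0,1],[0,0,0,0,1]]'|f
python3 -m jog '[[0,0.0007,0.002,0,1],[0,0,0,0,1],[0,0,0,0,1]]'|f
python3 -m jog '[[0,0.0006,0.002,0,1],[0,0,0,0,1],[0,0,0,0,1]]'|f
python3 -m jog '[[0,0.0006,0.002,0,1],[0,0,0,0,1],[0,0,0,0,1]]'|f
python3 -m jog '[[0,0.0006,0.002,0,1],[0,0,0,0,1],[0,0,0,0,1]]'|f
python3 -m jog '[[0,0.0005,0.002,0,1],[0,0,0,0,1],[0,0,0,0,1]]'|f
python3 -m jog '[[0,0.0005,0.002,0,1],[0,0,0,0,1],[0,0,0,0,1]]'|f
python3 -m jog '[[0,0.0004,0.002,0,1],[0,0,0,0,1],[0,0,0,0,1]]'|f
python3 -m jog '[[0,0.0004,0.002,0,1],[0,0,0,0,1],[0,0,0,0,1]]'|f
python3 -m jog '[[0,0.0003,0.002,0,1],[0,0,0,0,1],[0,0,0,0,1]]'|f
python3 -m jog '[[0,0.0003,0.002,0,1],[0,0,0,0,1],[0,0,0,0,1]]'|f
```

```text
tool_pos: [0.4404, -0.0304, 0.1829] contact_force: [0.1, 0.7, 5.8] 
tool_pos: [0.4398, -0.0304, 0.1811] contact_force: [0.0, 0.4, 8.1] 
tool_pos: [0.4392, -0.0304, 0.179] contact_force: [0.7, 0.6, 7.6] 
tool_pos: [0.4386, -0.0304, 0.1771] contact_force: [-0.2, 0.4, 8.5] 
tool_pos: [0.438, -0.0303, 0.1751] contact_force: [-0.4, 1.2, 7.7] 
tool_pos: [0.4374, -0.0303, 0.173] contact_force: [0.2, 0.4, 5.6] 
tool_pos: [0.4369, -0.0303, 0.1711] contact_force: [0.1, -0.2, 7.6] 
tool_pos: [0.4365, -0.0303, 0.1691] contact_force: [0.3, -0.6, 8.0] 
tool_pos: [0.4363, -0.0303, 0.1673] contact_force: [0.6, 1.2, 9.6] 
tool_pos: [0.436, -0.0303, 0.1654] contact_force: [-0.1, 0.5, 11.5] 
tool_pos: [0.4357, -0.0304, 0.1634] contact_force: [-0.2, 0.2, 12.5] 
tool_pos: [0.4354, -0.0304, 0.1615] contact_force: [0.6, -0.2, 13.0]
```

```bash
f(){ grep -E "tool_pos|force"|tr '\n' ' ';echo; }
python3 -m jog '[[0,0.0004,0.002,0,1],[0,0,0,0,1],[0,0,0,0,1]]'|f
python3 -m jog '[[0,0.0004,0.002,0,1],[0,0,0,0,1],[0,0,0,0,1]]'|f
python3 -m jog '[[0,0.0003,0.002,0,1],[0,0,0,0,1],[0,0,0,0,1]]'|f
python3 -m jog '[[0,0.0003,0.002,0,1],[0,0,0,0,1],[0,0,0,0,1]]'|f
python3 -m jog '[[0,0.0002,0.002,0,1],[0,0,0,0,1],[0,0,0,0,1]]'|f
python3 -m jog '[[0,0.0002,0.002,0,1],[0,0,0,0,1],[0,0,0,0,1]]'|f
python3 -m jog '[[0,0.0001,0.002,0,1],[0,0,0,0,1],[0,0,0,0,1]]'|f
python3 -m jog '[[0,0.0001,0.002,0,1],[0,0,0,0,1],[0,0,0,0,1]]'|f
python3 -m jog '[[0,0,0.002,0,1],[0,0,0,0,1],[0,0,0,0,1]]'|f
python3 -m jog '[[0,0,0.002,0,1],[0,0,0,0,1],[0,0,0,0,1]]'|f
python3 -m jog '[[0,0,0.002,0,1],[0,0,0,0,1],[0,0,0,0,1]]'|f
python3 -m jog '[[0,0,0.002,0,1],[0,0,0,0,1],[0,0,0,0,1]]'|f
```

```text
tool_pos: [0.4349, -0.0303, 0.1592] contact_force: [0.5, -0.6, 7.8] 
tool_pos: [0.4341, -0.0303, 0.1569] contact_force: [0.4, 0.1, 5.4] 
tool_pos: [0.4336, -0.0303, 0.1548] contact_force: [0.0, -0.4, 5.2] 
tool_pos: [0.4332, -0.0303, 0.1529] contact_force: [0.2, 0.0, 4.7] 
tool_pos: [0.4331, -0.0303, 0.1509] contact_force: [-0.4, 1.1, 6.9] 
tool_pos: [0.433, -0.0303, 0.1491] contact_force: [-0.8, 0.8, 9.1] 
tool_pos: [0.4331, -0.0303, 0.1472] contact_force: [0.3, -0.1, 9.2] 
tool_pos: [0.433, -0.0303, 0.1451] contact_force: [0.5, 1.1, 8.5] 
tool_pos: [0.433, -0.0303, 0.1431] contact_force: [0.1, -0.0, 8.5] 
tool_pos: [0.433, -0.0303, 0.1412] contact_force: [-0.2, 0.4, 9.2] 
tool_pos: [0.433, -0.0303, 0.1391] contact_force: [-0.3, -0.1, 6.5] 
tool_pos: [0.433, -0.0302, 0.1371] contact_force: [-0.2, 0.5, 9.0]
```

The second click came at z≈0.159, and the lever is now in notch 2. The third crest should be near z≈0.126.

```bash
f(){ grep -E "tool_pos|force"|tr '\n' ' ';echo; }
python3 -m jog '[[0,0,0.002,0,1],[0,0,0,0,1],[0,0,0,0,1]]'|f
python3 -m jog '[[0,0,0.002,0,1],[0,0,0,0,1],[0,0,0,0,1]]'|f
python3 -m jog '[[0,0,0.002,0,1],[0,0,0,0,1],[0,0,0,0,1]]'|f
python3 -m jog '[[0,-0.0001,0.002,0,1],[0,0,0,0,1],[0,0,0,0,1]]'|f
python3 -m jog '[[0,-0.0002,0.002,0,1],[0,0,0,0,1],[0,0,0,0,1]]'|f
python3 -m jog '[[0,-0.0002,0.002,0,1],[0,0,0,0,1],[0,0,0,0,1]]'|f
python3 -m jog '[[0,-0.0002,0.002,0,1],[0,0,0,0,1],[0,0,0,0,1]]'|f
python3 -m jog '[[0,-0.0003,0.002,0,1],[0,0,0,0,1],[0,0,0,0,1]]'|f
python3 -m jog '[[0,-0.0003,0.002,0,1],[0,0,0,0,1],[0,0,0,0,1]]'|f
```

```text
tool_pos: [0.4331, -0.0303, 0.1352] contact_force: [-0.2, 0.5, 8.2] 
tool_pos: [0.4331, -0.0303, 0.1333] contact_force: [0.5, 0.7, 10.5] 
tool_pos: [0.4332, -0.0303, 0.1315] contact_force: [-0.6, 0.3, 12.4] 
tool_pos: [0.4334, -0.0303, 0.1294] contact_force: [-0.2, -0.7, 11.8] 
tool_pos: [0.4335, -0.0303, 0.1273] contact_force: [0.2, 0.7, 10.2] 
tool_pos: [0.4337, -0.0303, 0.1251] contact_force: [0.0, -0.2, 8.1] 
tool_pos: [0.4336, -0.0303, 0.123] contact_force: [0.9, 0.8, 6.0] 
tool_pos: [0.4338, -0.0303, 0.1209] contact_force: [0.9, 0.3, 3.9] 
tool_pos: [0.434, -0.0303, 0.1189] contact_force: [0.6, 1.1, 6.2]
```

Third click at z≈0.125 (0.757 rad). Notch centre is about 0.888 rad, so z≈0.1085.

```bash
f(){ grep -E "clock|tool_pos|force"|tr '\n' ' ';echo; }
python3 -m jog '[[0,-0.0003,0.002,0,1],[0,0,0,0,1],[0,0,0,0,1]]'|f
python3 -m jog '[[0,-0.0004,0.002,0,1],[0,0,0,0,1],[0,0,0,0,1]]'|f
python3 -m jog '[[0,-0.0004,0.002,0,1],[0,0,0,0,1],[0,0,0,0,1]]'|f
python3 -m jog '[[0,-0.0004,0.002,0,1],[0,0,0,0,1],[0,0,0,0,1]]'|f
python3 -m jog '[[0,-0.0004,0.002,0,1],[0,0,0,0,1],[0,0,0,0,1],[0,0,0,0,1],[0,0,0,0,1]]'|f
python3 -m jog '[[0,0,0,0,1],[0,0,0,0,1]]'|f
python3 - <<'E'
from h import *
s=r.get_state();print(s["clock"],s["tool_pos"],s["contact_force"],"a=",.65-np.arcsin((s["tool_pos"][2]-.139)/.13))
for c,(x0,y0) in(("scene",(150,140)),("top",(140,110))):
    im=r.snapshot(c)
    cv2.imwrite(f"pics/{c}e.png",cv2.resize(im[y0:y0+150,x0:x0+150,::-1],None,fx=4,fy=4,interpolation=2))
E
```

```text
clock: 21.0 tool_pos: [0.4344, -0.0303, 0.117] contact_force: [1.2, -0.1, 7.5] 
clock: 21.3 tool_pos: [0.4349, -0.0303, 0.1151] contact_force: [0.0, 1.2, 9.5] 
clock: 21.6 tool_pos: [0.4353, -0.0304, 0.1132] contact_force: [0.3, 0.4, 10.6] 
clock: 21.9 tool_pos: [0.4358, -0.0303, 0.1111] contact_force: [0.5, 0.2, 7.9] 
clock: 22.4 tool_pos: [0.4361, -0.0304, 0.1092] contact_force: [0.3, -0.3, 9.3] 
clock: 22.6 tool_pos: [0.4361, -0.0304, 0.1092] contact_force: [0.4, -0.2, 9.5] 
22.6 [ 0.43614135 -0.03035538  0.10921221] [ 0.43622473 -0.18862018  9.49252342] a= 0.8811908625122591
```

View pics/scenee.png

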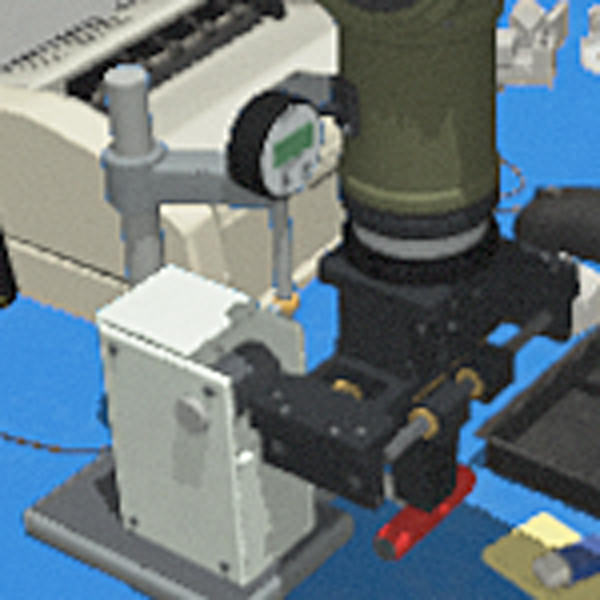

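View pics/tope.png

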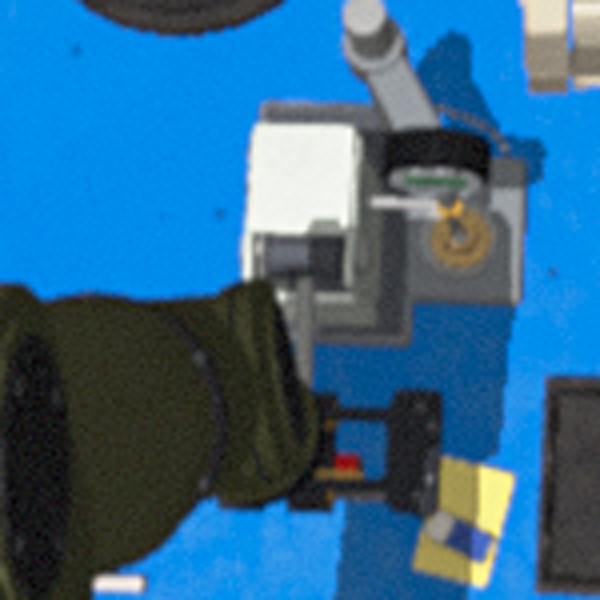

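The pictures show the handle held under the fingertips, at about (430,520) in the scene crop, with the flange still in place at (460,235) in the top crop. The pose is steady and the force is back near the plain spring value, so I'm handing in.

```bash
python3 -c "
from plant import r
print(r.finish_job())"
```

```text
the job is handed in; nothing more can be done
None
```

I pressed the lever down with closed fingers along its arc until it had passed three clicks, and I'm still holding it in the third notch. The job was handed in at about 22.7 s on the clock, well inside the 64 s limit.

- **Clicks:** the force drops came at about 0.24, 0.50 and 0.76 rad, which matches the 0.26 rad tooth spacing.
- **Final position:** the handle sits at about 0.88 rad, against an estimated notch centre of 0.885–0.89 rad. That angle is worked out from the tool height and the hinge position I measured.
- **Final force:** it held steady at 9.3–9.5 N, roughly 1 N above the plain spring force. I saw similar readings while in the second notch.
- **Surroundings:** the last pictures show the flange in place. The memory stick was hidden under the arm in the last pictures, so I couldn't check it, but the tool never came below z = 0.109 m. I did not re-check the other items on the desk one by one.
- **Noise:** early in the free travel one reading jumped to 12.4 N at about 0.055 rad. I did not count it as a click, because that is before the earliest possible crest and it doesn't fit the tooth spacing.

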